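# Refit the upper burr carrier of a coffee grinder

### The arm

A 6-joint arm with a two-finger parallel gripper is mounted at the origin on a cart in front of the work surface, level with it; the furniture and walls round the work are solid. World frame = base frame: x ahead of the robot, y to its left, z up, the work surface at z = 0. Lengths are in m, angles in rad, forces in N, time in s.
With the tool pointing down it reaches from about 0.425 to 0.95 m from the base axis. Payload 3.5 kg.
Tool frame: the origin (TCP) lies at the very end of the fingers, on their centre line; the grasp point (between the pads) lies ctrl.tcp_to_grasp behind it (ctrl.tcp_to_grasp is the distance from the TCP to the grasp point, in m); z points along the fingers, y is the line along which they close (so a half turn about z gives the same grasp; the last joint's range is limited). The gripper opens to 85 mm and grips with 20 to 120 N. Pads are 22 mm wide; open, the fingers measure 114 mm over their backs; the gripper's body (76 mm by 85 mm) begins 54 mm behind the grasp point. The pads swing forward as they close: fully open they stand 13 mm farther back than shut.
Start: joints at [-1.372, 0.286, 1.577, -0, 1.279, -0.15], TCP at [0.231, -0.634, 0.231] pointing down, gripper open.
Joint ranges: [-2.77, 2.77], [-0.9, 2.22], [0.21, 2.48], [-1.53, 4.67], [0.24, 2.81], [-2.84, 2.84]. Speed limits (rad/s): [2.79, 2.79, 3.14, 3.14, 3.14, 3.14].

### API

Orientations are given as a unit quaternion [x, y, z, w].
In Python, from plant import ctrl gives the robot as it stands.
- The arm moves only by the shell command python3 -m inch 'ROWS' [FORCE]. ROWS is JSON, a list of rows, each an object with "slide": the shift along the tool's x, y, z in cm, a list of three; "turn": the turn about the tool's z in rad; "grip": the finger opening in cm, from 0 to 8.54. A call has 1 to 20 rows; each row is the pose to reach, as a shift and turn from the pose commanded when the call began, along the tool's axes at that moment; what a row does not reach only later rows make up. A row lasts 1/10 s, in which the tool goes at most 50 mm and 8.59 degrees, less where a joint would pass 70% of its speed; a pose out of reach is approached as far as the arm can. A call with a gripper value outside its range is refused whole. The fingers move at their own pace and stop on an object; FORCE is the grip in N (left out, the last holds). Time passes only in rows, so rows that repeat a pose let the fingers close. It gives the time, the measured TCP pose, the force, the opening and the grip force at its end, in the units of the state.
- ctrl.get_state(): the state, without advancing time (a new reading comes with each control period).
- ctrl.read_camera(name): name is "scene" or "side" or "wrist"; returns (picture, depth): 400x640x3 uint8, red, green, blue; 400x640 float32, m along the optical axis (not along the pixel's ray), 0 where there is no reading.
- ctrl.camera_info(name): a dict with "K" (3x3 intrinsics, pixels), "camera_from_world" (4x4, takes a point from world to camera coordinates); the wrist camera has in their place "T_tool_cam" (4x4, takes a point from camera to tool coordinates, whose origin is the TCP and whose axes are the flange's). Camera axes: x right, y down, z forward; pixel columns grow to the right and rows downward; lengths in m; the calibration is good to about 2 mm. A picture is of the moment at which its call begins: read the wrist's pose just before it. camera_info takes no time and is no camera call.
- ctrl.sign_off(): hands the job in; it is judged then, once.
The state is a dict: "time": time; "qpos": joint angles; "dq": joint speeds; "joint_efforts": joint torques, N m; "eef_pos": TCP position; "tcp_rot": TCP orientation; "contact_force": force on the tool from outside, world axes, zero at the start; "wrist_torque": the same for the moment, N m; "opening": opening from 0.0 (shut) to 1.0 (fully open); "finger_force": force on a finger pad.
Only numpy, scipy, OpenCV 4.12 (cv2) and the standard library are available. Lean on these libraries where they do the work, as an engineer would, in place of code of your own. Each camera call takes 0.05 s, during which the arm holds its last target. There are 200 camera calls.

### The job

The coffee grinder has been cleaned, but its upper burr carrier, the round metal flange with the bridge bar, was only laid into the collar and still rides on top of the locating pin. Push the bridge bar round with a fingertip until the notch in the flange's rim stands over the pin, then press the carrier down with the fingertips until it is fully home on its ledge. Push and press gently (under 30 N, the burrs are brittle); do not pinch or lift the carrier, and leave the clear hopper, the mug and the coffee box standing where they are.

Things in the scene. Friction and masses are not known exactly. Their poses are not given: they have to be found in the camera images.
- grinder: coffee grinder without its hopper, fixed: aluminium body 150 x 130 mm, 128 mm high, a small steel cup in the recess at its front. On top a black ribbed round collar, 128 mm across, rim 170 mm above the worktop, 105 mm wide inside, with a flat ledge 11.5 mm below the rim. Origin on the worktop under the collar's upright axis; x points from the machine's front (cup, dial, switch) to its back, z up
- pin_tip (a point): top of the fixed locating pin: upright steel pin 8 mm thick with a domed end, standing 8.5 mm above the ledge, 48 mm from the collar's axis, towards the front of the machine; tip 167 mm above the worktop. Its outer half shows in the gap between flange and collar; a small raised metal block on the collar's rim, 6 x 8 mm, 3 mm high, marks its place
- carrier: upper burr carrier: steel flange 96 mm across, 9 mm thick, with a 40 mm bean hole. Origin on the collar's axis at the flange's underside; x points to the notch. As found the flange's upper face stands 6 mm above the collar's rim; home it lies 2.5 mm below the rim. Two flat screw heads, 2.5 mm high, stand on it 31 mm from the axis, to either side of the bridge bar
- carrier_top (a point): middle of the top of the carrier's bridge bar, on the axis. The steel bar runs straight along the carrier's y, square to the direction of the notch, over the bean hole: 70 mm long (35 mm each way), 9 mm thick; its top is 20 mm above the flange's upper face and its lower edge 8 mm above that face. This point is 196 mm above the worktop as found, 187.5 mm when the carrier is home
- notch (a point): middle of the mouth of the carrier's only notch, on the flange's rim at its underside, 48 mm from the axis: 12 mm wide, 6 mm deep, through the flange's full thickness. It must stand over the pin for the carrier to go down: 2 mm of play to each side, and the pin's domed end guides it in from about 3 mm off
- carrier_turn (a joint): turn of the carrier about the collar's upright axis (rad), positive anticlockwise seen from above; it turns without end and stays where it is left (drag 0.1 N m). At 0, and again at a full turn (6.283), the notch stands over the pin. As found it reads between 0.9 and 5.38
- carrier_depth (a joint): how far the carrier has been pressed down (m): 0 as found, riding on the pin; 0.0085 fully home; below 0 it has been raised. A snug rubber ring holds it at any height; a push of about 7 N moves it down when the notch is over the pin, otherwise the pin stops it. When it is home the ledge is a hard stop
- hopper: the grinder's bean hopper, loose: clear plastic funnel with black rings, 131 mm across at the top, 99 mm high, standing on its neck to the right of the grinder; origin at the middle of its underside
- mug: white dotted mug, loose, 86 mm across, 124 mm with its handle, 101 mm high, standing to the right of the hopper; origin at the middle of its underside
- coffee_box: dark carton of coffee, loose, 56 x 90 x 102 mm, standing behind the grinder; origin at the middle of its underside
Not all that is in view belongs to the job. What is shaped like the coffee_box but blue or green is not meant.

How it is judged:
By the outcome, as a careful person would: the job done as asked, in the order asked, and still so for the second after the job is handed in, with the robot touching nothing.
It also fails if it takes over 40 s, if anything falls off the work surface, if the arm or the gripper's body presses on something with over 40 N, if the wrist force passes 120 N, or if a joint passes its speed limit or range.

## Working session

There is one attempt and no reset: what is moved stays moved. The work goes in short steps, Python scripts to look and compute and a shell command to move; the robot and the scene stay as the last step left them, time stands still between calls to the robot, and variables do not carry over. Pictures are saved under pics/ and viewed, at most 10 in all, crops included, and the job is handed in when it is done.

```bash
mkdir -p pics
cat > h.py <<'E'
import numpy as np, cv2
from plant import ctrl
from scipy.spatial.transform import Rotation as R
def info(n):
    i=ctrl.camera_info(n); K=np.array(i["K"])
    if "camera_from_world" in i: W=np.linalg.inv(np.array(i["camera_from_world"]))
    else:
        s=ctrl.get_state(); T=np.eye(4); T[:3,:3]=R.from_quat(s["tcp_rot"]).as_matrix(); T[:3,3]=s["eef_pos"]
        W=T@np.array(i["T_tool_cam"])
    return K,W
def shot(n,f=None):
    K,W=info(n); im,d=ctrl.read_camera(n)
    if f: cv2.imwrite("pics/"+f,im[:,:,::-1]); np.savez("pics/"+f+".npz",im=im,d=d,K=K,W=W)
    return im,d,K,W
def ray(K,W,u,v,z):
    r=W[:3,:3]@np.linalg.solve(K,[u,v,1.]); o=W[:3,3]
    return o+r*(z-o[2])/r[2]
def proj(K,W,p):
    q=np.linalg.inv(W)@np.append(p,1); a=K@q[:3]; return a[:2]/a[2]
def pts(d,K,W):
    v,u=np.indices(d.shape); P=np.stack([(u-K[0,2])/K[0,0]*d,(v-K[1,2])/K[1,1]*d,d],-1)
    return P@W[:3,:3].T+W[:3,3]
E
python3 - <<'E'
from h import *
s=ctrl.get_state(); print(s["time"],s["eef_pos"],R.from_quat(s["tcp_rot"]).as_matrix().round(3),ctrl.tcp_to_grasp,s["contact_force"])
a=shot("scene","s1.png");b=shot("side","d1.png")
print(a[3].round(3),b[3].round(3),a[2],ctrl.camera_info("wrist"))
E
```

```text
0.0 [ 0.23061793 -0.63366973  0.22990486] [[ 0.94   0.342 -0.   ]
 [ 0.342 -0.94   0.002]
 [ 0.    -0.002 -1.   ]] 0.0187 [ 0.08446607  0.3349897  -0.05872577]
[[-0.816 -0.377  0.438  0.023]
 [-0.578  0.555 -0.599  0.837]
 [-0.017 -0.741 -0.671  0.939]
 [ 0.     0.     0.     1.   ]] [[-9.320e-01  2.810e-01 -2.300e-01  8.320e-01]
 [ 3.640e-01  7.220e-01 -5.880e-01  8.710e-01]
 [ 1.000e-03 -6.320e-01 -7.750e-01  1.127e+00]
 [ 0.000e+00  0.000e+00  0.000e+00  1.000e+00]] [[418.35161363   0.         318.46189857]
 [  0.         418.35161363 202.98715027]
 [  0.           0.           1.        ]] {'K': array([[351.39881478,   0.        , 326.78994432],
       [  0.        , 351.39881478, 200.37085484],
       [  0.        ,   0.        ,   1.        ]]), 'T_tool_cam': array([[ 7.14889705e-04, -9.63197438e-01, -2.68793944e-01,
         6.80487264e-02],
       [ 9.99999245e-01,  9.57226898e-04, -7.70513378e-04,
        -4.50081678e-04],
       [ 9.99453305e-04, -2.68793190e-01,  9.63197395e-01,
        -1.42272354e-01],
       [ 0.00000000e+00,  0.00000000e+00,  0.00000000e+00,
         1.00000000e+00]])}
```

View pics/s1.png

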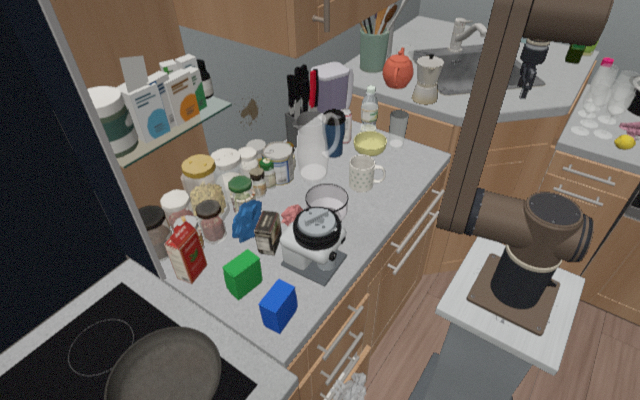

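View pics/d1.png

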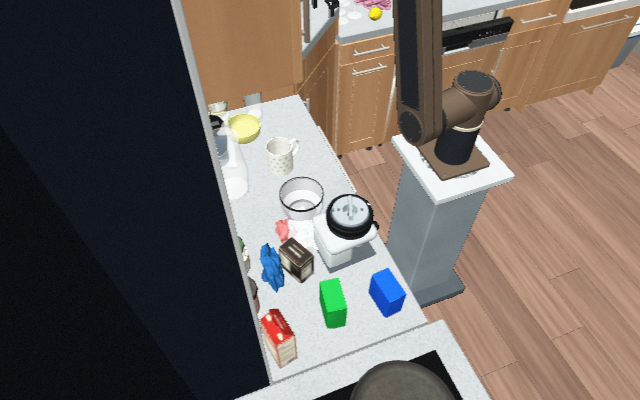

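The scene view shows the grinder at about (318,228), black collar on top, hopper behind it at (327,200), mug at (363,172) and coffee box at (268,232). In the side view the collar is at (350,213), with the bridge bar visible.

Run:
```python
from h import *
for f,c in(("s1",(318,228)),("d1",(350,213))):
    z=np.load(f"pics/{f}.png.npz"); K,W=z["K"],z["W"]; print(f,ray(K,W,*c,.17))
    P=pts(z["d"],K,W); p=ray(K,W,*c,.17)
    m=(np.hypot(P[...,0]-p[0],P[...,1]-p[1])<.09)&(P[...,2]>.155)&(P[...,2]<.21)&(z["im"].max(-1)<70)
    v,u=np.nonzero(m); q=P[m]; q=q[abs(q[:,2]-.170)<.004]; print(len(q))
    (cx,cy),r=cv2.minEnclosingCircle(q[:,:2].astype(np.float32)); print(cx,cy,r, np.median(q[:,2]))
    a=cv2.resize(z["im"][c[1]-50:c[1]+60,c[0]-60:c[0]+60],None,fx=4,fy=4,interpolation=2)
    globals()[f]=a
cv2.imwrite("pics/c1.png",cv2.resize(np.hstack([s1,d1]),(800,367))[:,:,::-1])
```

```text
s1 [0.47048006 0.23043482 0.17      ]
232
0.4846208989620209 0.2145395427942276 0.061317816376686096 0.1709788719682639
d1 [0.49038997 0.22440566 0.17      ]
278
0.49000081419944763 0.21719157695770264 0.06168600916862488 0.16930468280000888
```

View pics/c1.png

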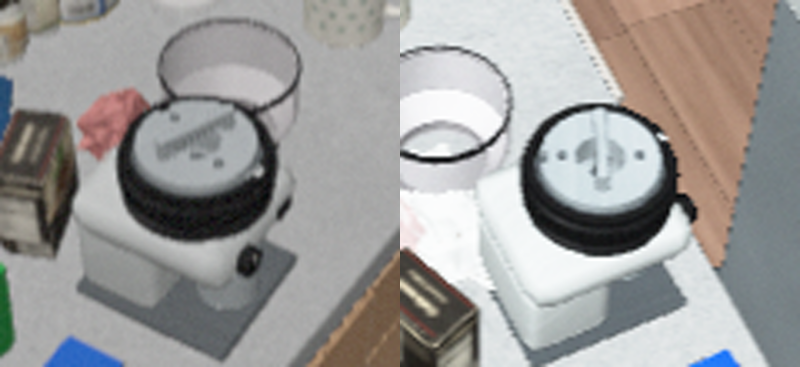

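The zoom shows the collar with its marker block on the front rim, and the bridge bar roughly square to the marker direction. Next is a closer look with the wrist camera from above.

```bash
python3 -m inch '[{"slide":[34.7,-28.2,-5],"turn":-0.9,"grip":0},{"slide":[34.7,-28.2,-5],"turn":-0.9,"grip":0},{"slide":[34.7,-28.2,-5],"turn":-0.9,"grip":0},{"slide":[34.7,-28.2,-5],"turn":-0.9,"grip":0},{"slide":[34.7,-28.2,-5],"turn":-0.9,"grip":0},{"slide":[34.7,-28.2,-5],"turn":-0.9,"grip":0},{"slide":[34.7,-28.2,-5],"turn":-0.9,"grip":0},{"slide":[34.7,-28.2,-5],"turn":-0.9,"grip":0},{"slide":[34.7,-28.2,-5],"turn":-0.9,"grip":0},{"slide":[53.2,-71.1,-5],"turn":-1.79,"grip":0},{"slide":[53.2,-71.1,-5],"turn":-1.79,"grip":0},{"slide":[53.2,-71.1,-5],"turn":-1.79,"grip":0},{"slide":[53.2,-71.1,-5],"turn":-1.79,"grip":0},{"slide":[53.2,-71.1,-5],"turn":-1.79,"grip":0},{"slide":[53.2,-71.1,-5],"turn":-1.79,"grip":0},{"slide":[53.2,-71.1,-5],"turn":-1.79,"grip":0},{"slide":[53.2,-71.1,-5],"turn":-1.79,"grip":0},{"slide":[53.2,-71.1,-5],"turn":-1.79,"grip":0},{"slide":[53.2,-71.1,-5],"turn":-1.79,"grip":0},{"slide":[53.2,-71.1,-5],"turn":-1.79,"grip":0}]'
python3 - <<'E'
from h import *
s=ctrl.get_state(); print(s["time"],s["qpos"],s["eef_pos"],R.from_quat(s["tcp_rot"]).as_matrix().round(3),s["opening"])
shot("wrist","w1.png")
E
```

```text
time: 2.1
eef_pos: [0.487, 0.218, 0.2806]
tcp_rot: [0.479, 0.878, -0.0, -0.001]
contact_force: [0.3, -0.1, 0.8]
opening: -0.004
finger_force: 0.0
2.1 [ 2.30461207e-01 -6.31745579e-02  1.86754214e+00  3.57151806e-04
  1.33861173e+00 -3.41878806e-01] [0.48695437 0.21798319 0.28056891] [[-0.542  0.841 -0.001]
 [ 0.841  0.542  0.   ]
 [ 0.001 -0.001 -1.   ]] -0.004331778660389471
```

View pics/w1.png

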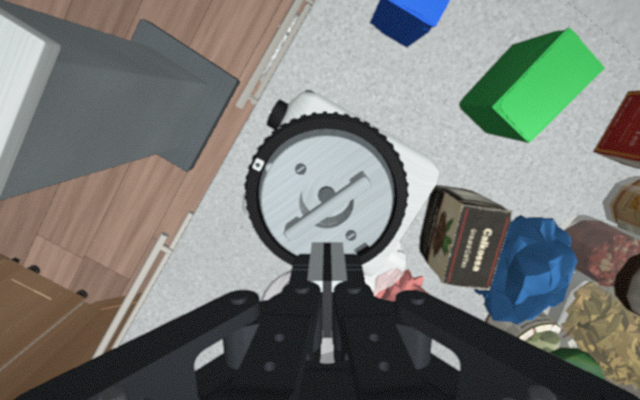

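The wrist view shows the marker block at (258,164), the bar from about (290,228) to (368,180), screws at (300,169) and (351,235), and a dark spot, likely the notch, at (362,247) on the rim. I'll zoom in and measure.

Run:
```python
from h import *
z=np.load("pics/w1.png.npz"); K,W,im=z["K"],z["W"],z["im"]
g=im.max(-1); m=((g<60)*255).astype(np.uint8)
# dark collar: polar edge of outer/inner seen from the image; fit flange bright disc
P=pts(z["d"],K,W)
for lo,hi in((.166,.173),(.1735,.1785),(.19,.20)):
    q=P[(P[...,2]>lo)&(P[...,2]<hi)&(np.hypot(P[...,0]-.487,P[...,1]-.217)<.075)&(z["d"]>0)]
    print(lo,len(q),q.mean(0).round(4),cv2.minEnclosingCircle(q[:,:2].astype(np.float32)),cv2.minAreaRect(q[:,:2].astype(np.float32)))
for n,u,v,h in(("marker",258,164,.173),("scr1",300,169,.1785),("scr2",351,235,.1785),("notch",362,247,.176),("bar a",291,227,.196),("bar b",367,178,.196)):
    print(n,ray(K,W,u,v,h).round(4),z["d"][v,u])
c=cv2.resize(im[100:280,235:415],None,fx=3.3,fy=3.3,interpolation=2); cv2.imwrite("pics/c2.png",c[:,:,::-1])
```

```text
0.166 4430 [0.4812 0.2258 0.1695] ((0.48724424839019775, 0.21606534719467163), 0.06032831594347954) ((0.485320121049881, 0.21907687187194824), (0.11999572813510895, 0.11293496936559677), 33.47635269165039)
0.1735 9067 [0.4834 0.2219 0.1756] ((0.4819799065589905, 0.21488380432128906), 0.05347999185323715) ((0.48572608828544617, 0.21825677156448364), (0.09594038873910904, 0.09108591824769974), 38.949745178222656)
0.19 1366 [0.487  0.2178 0.195 ] ((0.48706310987472534, 0.21664883196353912), 0.034787554293870926) ((0.487223356962204, 0.2166317254304886), (0.06937098503112793, 0.009372387081384659), 68.88805389404297)
marker [0.4313 0.2133 0.173 ] 0.25160357
scr1 [0.4584 0.2276 0.1785] 0.24777916
scr2 [0.5162 0.2059 0.1785] 0.2602123
notch [0.5292 0.2017 0.176 ] 0.2845471
bar a [0.4738 0.1935 0.196 ] 0.24137776
bar b [0.498  0.2498 0.196 ] 0.23773511
```

View pics/c2.png

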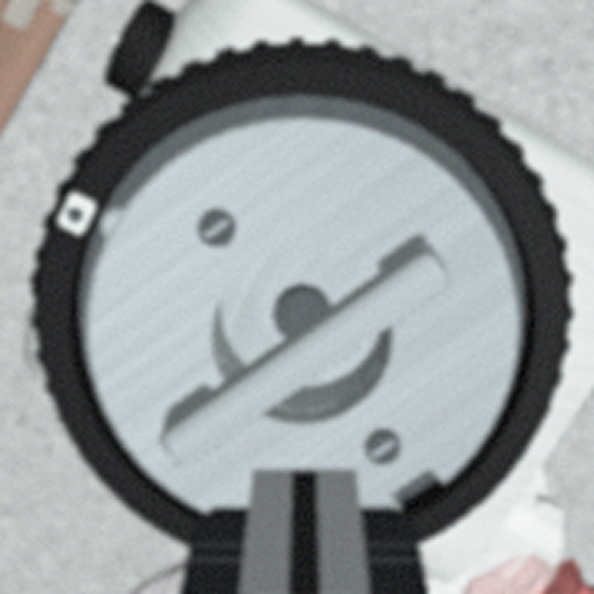

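Measured: axis (0.487, 0.2165), marker at 183.3°, bar at 68.9°, notch at about −21°. That agrees with the notch being square to the bar and 180° from its screw. The carrier has to turn about 155.6° clockwise. I'll place the closed fingertips beside the bar's +y end and work out the arc.

```bash
python3 -m inch '[{"slide":[3.2,0.9,0],"turn":-0.63,"grip":0},{"slide":[3.2,0.9,0],"turn":-0.63,"grip":0},{"slide":[3.2,0.9,0],"turn":-0.63,"grip":0},{"slide":[3.2,0.9,3],"turn":-0.63,"grip":0},{"slide":[3.2,0.9,6],"turn":-0.63,"grip":0},{"slide":[3.2,0.9,8],"turn":-0.63,"grip":0},{"slide":[3.2,0.9,9.3],"turn":-0.63,"grip":0},{"slide":[3.2,0.9,9.3],"turn":-0.63,"grip":0}]'
cat >> h.py <<'E'
C=np.array([.487,.2165])
def arc(phis,off=.0155,r=.027):
    s=ctrl.get_state(); M=R.from_quat(s["tcp_rot"]).as_matrix(); yaw=np.arctan2(M[1,0],M[0,0])
    for p in phis:
        f=np.radians(p); q=C+r*np.array([np.cos(f),np.sin(f)])+off*np.array([-np.sin(f),np.cos(f)])
        d=M[:2,:2].T@(q-s["eef_pos"][:2])*100
        t=-(f+np.pi/2-yaw); t=(t+np.pi)%(2*np.pi)-np.pi if p>-50 else t%(2*np.pi)
        print(p,d.round(2),round(t,3))
E
python3 - <<'E'
from h import *
s=ctrl.get_state(); print(s["time"],s["qpos"].round(2),s["eef_pos"],s["contact_force"])
arc([68.9,62,55,48,41,34,27,20,13,6,-1,-8,-15,-22,-29,-36,-43,-50,-57,-64,-71,-78])
E
```

```text
time: 2.95
eef_pos: [0.477, 0.246, 0.186]
tcp_rot: [0.186, 0.983, -0.001, -0.002]
contact_force: [-0.1, 0.6, 0.0]
opening: 0.001
finger_force: 0.0
2.95 [ 0.29  0.03  1.96 -0.    1.16 -0.91] [0.47697731 0.24603175 0.18604521] [-0.11557448  0.59476676  0.01082098]
68.9 [-0.45  0.31] -0.006
62 [-0.78  0.48] 0.114
55 [-1.14  0.61] 0.236
48 [-1.51  0.69] 0.359
41 [-1.89  0.73] 0.481
34 [-2.27  0.72] 0.603
27 [-2.64  0.67] 0.725
20 [-3.01  0.57] 0.847
13 [-3.36  0.42] 0.969
6 [-3.69  0.24] 1.092
-1 [-4.    0.01] 1.214
-8 [-4.28 -0.25] 1.336
-15 [-4.52 -0.54] 1.458
-22 [-4.73 -0.86] 1.58
-29 [-4.89 -1.2 ] 1.703
-36 [-5.02 -1.56] 1.825
-43 [-5.09 -1.93] 1.947
-50 [-5.13 -2.31] 2.069
-57 [-5.11 -2.69] 2.191
-64 [-5.05 -3.07] 2.313
-71 [-4.94 -3.43] 2.436
-78 [-4.79 -3.78] 2.558
```

```bash
python3 -m inch '[{"slide":[-0.2,0.2,0],"turn":0,"grip":0},{"slide":[-0.45,0.31,0],"turn":0,"grip":0},{"slide":[-0.78,0.48,0],"turn":0.114,"grip":0},{"slide":[-1.14,0.61,0],"turn":0.236,"grip":0},{"slide":[-1.51,0.69,0],"turn":0.359,"grip":0},{"slide":[-1.89,0.73,0],"turn":0.481,"grip":0}]'
python3 - <<'E'
from h import *
s=ctrl.get_state(); print(s["time"],s["qpos"].round(2),s["eef_pos"],s["contact_force"])
shot("wrist","w2.png")
arc([41,34])
E
```

```text
time: 3.55
eef_pos: [0.4983, 0.2482, 0.1899]
tcp_rot: [0.416, 0.909, 0.001, -0.001]
contact_force: [-3.6, 2.0, 1.0]
opening: -0.003
finger_force: 1.7
3.55 [ 0.28  0.06  1.91  0.    1.17 -0.43] [0.49827524 0.24823238 0.1898673 ] [-3.55635483  2.02908577  0.97915967]
41 [-0.05 -0.26] -0.007
34 [-0.39 -0.09] 0.115
```

View pics/w2.png

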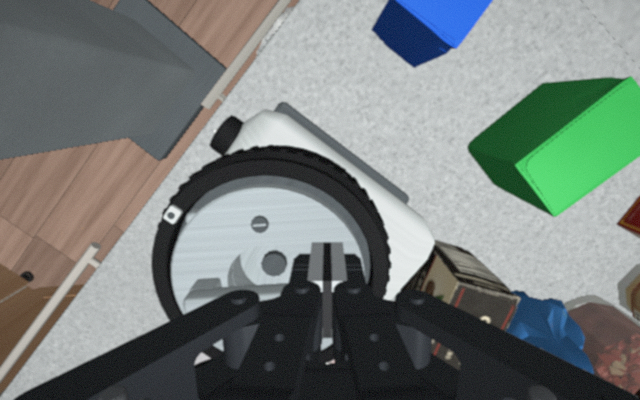

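The view shows the fingertips in contact behind the bar, which has started to turn; contact is about 4 N. Continuing the arc.

Run:
```python
from h import *
s=ctrl.get_state(); print(s["eef_pos"])
arc([34,27,20,13,6,-1,-8,-15,-22,-29,-36,-43,-49.9,-57,-64,-71])
```

```text
[0.49886255 0.24793272 0.18984973]
34 [-0.39 -0.09] 0.115
27 [-0.74  0.04] 0.237
20 [-1.11  0.13] 0.36
13 [-1.49  0.16] 0.482
6 [-1.87  0.16] 0.604
-1 [-2.25  0.1 ] 0.726
-8 [-2.61  0.  ] 0.848
-15 [-2.97 -0.14] 0.971
-22 [-3.3  -0.33] 1.093
-29 [-3.6  -0.55] 1.215
-36 [-3.88 -0.81] 1.337
-43 [-4.12 -1.11] 1.459
-49.9 [-4.33 -1.42] 1.58
-57 [-4.5  -1.77] 1.704
-64 [-4.62 -2.13] 1.826
-71 [-4.7 -2.5] 1.948
```

```bash
python3 -m inch '[{"slide":[-0.39,-0.09,0.1],"turn":0.115,"grip":0},{"slide":[-0.74,0.04,0.2],"turn":0.237,"grip":0},{"slide":[-1.11,0.13,0.2],"turn":0.36,"grip":0},{"slide":[-1.49,0.16,0.2],"turn":0.482,"grip":0},{"slide":[-1.87,0.16,0.2],"turn":0.604,"grip":0},{"slide":[-2.25,0.1,0.2],"turn":0.726,"grip":0},{"slide":[-2.61,0,0.2],"turn":0.848,"grip":0},{"slide":[-2.97,-0.14,0.2],"turn":0.971,"grip":0}]'; python3 -m inch '[{"slide":[0,0,0],"turn":0,"grip":0},{"slide":[0,0,0],"turn":0,"grip":0}]'
python3 - <<'E'
from h import *
s=ctrl.get_state(); print(s["time"],s["qpos"].round(2))
arc([-15,-22,-29,-36,-43,-49.9,-57,-64,-71])
E
```

```text
time: 4.4
eef_pos: [0.5188, 0.2255, 0.1886]
tcp_rot: [0.792, 0.611, 0.004, 0.0]
contact_force: [0.6, 3.7, 0.3]
opening: -0.002
finger_force: 1.9
time: 4.6
eef_pos: [0.5184, 0.2248, 0.1882]
tcp_rot: [0.79, 0.613, 0.002, 0.001]
contact_force: [1.9, 3.6, 1.6]
opening: -0.002
finger_force: 1.7
4.6 [0.23 0.08 1.89 0.   1.16 0.48]
-15 [-0.06 -0.11] 0.011
-22 [-0.41  0.05] 0.134
-29 [-0.77  0.17] 0.256
-36 [-1.14  0.25] 0.378
-43 [-1.52  0.28] 0.5
-49.9 [-1.89  0.27] 0.62
-57 [-2.27  0.2 ] 0.744
-64 [-2.64  0.1 ] 0.867
-71 [-2.99 -0.05] 0.989
```

```bash
python3 -m inch '[{"slide":[-0.41,0.05,0],"turn":0.134,"grip":0},{"slide":[-0.77,0.17,0],"turn":0.256,"grip":0},{"slide":[-1.14,0.25,0],"turn":0.378,"grip":0},{"slide":[-1.52,0.28,0],"turn":0.5,"grip":0},{"slide":[-1.89,0.27,0],"turn":0.62,"grip":0},{"slide":[-2.27,0.2,0],"turn":0.744,"grip":0},{"slide":[-2.64,0.1,0],"turn":0.867,"grip":0},{"slide":[-2.99,-0.05,0],"turn":0.989,"grip":0},{"slide":[-2.99,-0.05,0],"turn":0.989,"grip":0},{"slide":[-2.99,-0.05,0],"turn":0.989,"grip":0}]'
python3 - <<'E'
from h import *
s=ctrl.get_state(); print(s["time"],s["qpos"].round(2))
im,d,K,W=shot("wrist","w3.png")
P=pts(d,K,W); m=(P[...,2]>.190)&(P[...,2]<.20)&(np.hypot(*(P[...,:2]-C).transpose(2,0,1))<.045)&(d>.17)
q=P[m]; print(len(q),cv2.minAreaRect(q[:,:2].astype(np.float32)))
for n in("side","scene"):
    im,d,K,W=shot(n,n+"3.png"); P=pts(d,K,W)
    q=P[(P[...,2]>.186)&(P[...,2]<.199)&(np.hypot(*(P[...,:2]-C).transpose(2,0,1))<.04)]
    print(n,len(q),len(q) and cv2.minAreaRect(q[:,:2].astype(np.float32)))
E
```

```text
time: 5.6
eef_pos: [0.5102, 0.1954, 0.1876]
tcp_rot: [0.986, 0.165, 0.002, 0.0]
contact_force: [3.9, 2.0, 2.3]
opening: 0.0
finger_force: 2.2
5.6 [ 0.18  0.04  1.94 -0.    1.16  1.42]
0 ((0.0, 0.0), (0.0, 0.0), 0.0)
side 92 ((0.4929278492927551, 0.21975980699062347), (0.026221608743071556, 0.06572471559047699), 38.88483428955078)
scene 88 ((0.4870273470878601, 0.21482640504837036), (0.029257502406835556, 0.06528352200984955), 38.50743865966797)
```

View pics/w3.png

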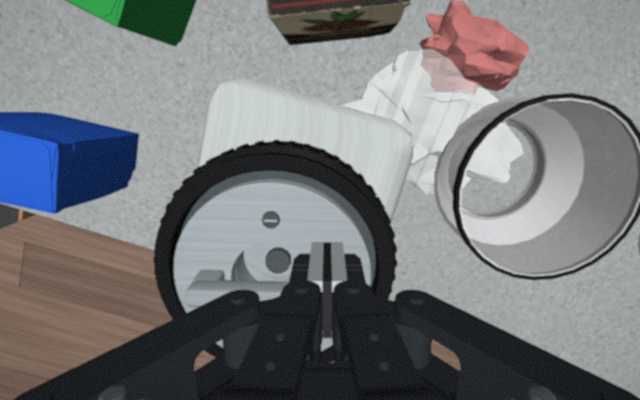

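The bar is still against the fingertips (its left end is at about (190,285)), hopper untouched. I'll push 14° more, stop slightly short, then back off and look from above.

Run:
```python
from h import *
arc([-71,-75,-80,-85])
```

```text
-71 [ 0.08 -0.04] 6.282
-75 [-0.11  0.06] 0.068
-80 [-0.36  0.17] 0.155
-85 [-0.62  0.26] 0.243
```

```bash
python3 -m inch '[{"slide":[-0.11,0.06,0],"turn":0.068,"grip":0},{"slide":[-0.36,0.17,0],"turn":0.155,"grip":0},{"slide":[-0.62,0.26,0],"turn":0.243,"grip":0},{"slide":[-0.62,0.26,0],"turn":0.243,"grip":0},{"slide":[-0.62,0.26,0],"turn":0.243,"grip":0}]'; python3 -m inch '[{"slide":[0.7,0,0],"turn":0,"grip":0},{"slide":[1.5,0,0],"turn":0,"grip":0},{"slide":[1.5,0,-4],"turn":0,"grip":0},{"slide":[0,-2,-8],"turn":0,"grip":0},{"slide":[-1,-2.5,-9.3],"turn":0,"grip":0},{"slide":[-1,-2.5,-9.3],"turn":0,"grip":0},{"slide":[-1,-2.5,-9.3],"turn":0,"grip":0}]'
python3 - <<'E'
from h import *
s=ctrl.get_state(); print(s["time"],s["qpos"].round(2))
im,d,K,W=shot("wrist","w4.png"); P=pts(d,K,W)
for lo,hi in((.166,.1725),(.19,.20)):
    q=P[(P[...,2]>lo)&(P[...,2]<hi)&(np.hypot(*(P[...,:2]-C).transpose(2,0,1))<.07)]
    print(len(q),cv2.minEnclosingCircle(q[:,:2].astype(np.float32)),cv2.minAreaRect(q[:,:2].astype(np.float32)))
print(proj(K,W,[.487-.055,.2135,.173]))
c=proj(K,W,[.487,.2165,.176]).astype(int); print(c)
a=im[max(c[1]-90,0):c[1]+90,c[0]-90:c[0]+90]; cv2.imwrite("pics/c4.png",cv2.resize(a,None,fx=3.3,fy=3.3,interpolation=2)[:,:,::-1])
E
```

```text
time: 6.25
eef_pos: [0.5042, 0.1907, 0.1866]
tcp_rot: [0.999, 0.044, 0.001, 0.0]
contact_force: [4.4, -0.5, 2.4]
opening: 0.002
finger_force: 2.3
time: 6.95
eef_pos: [0.4908, 0.2146, 0.2773]
tcp_rot: [0.999, 0.043, -0.002, 0.0]
contact_force: [0.0, 0.1, -0.5]
opening: 0.001
finger_force: 0.0
6.95 [ 0.22 -0.05  1.87 -0.    1.33  1.71]
4537 ((0.48709914088249207, 0.2165166586637497), 0.060210734605789185) ((0.4908982515335083, 0.2168789803981781), (0.1123834103345871, 0.11973928660154343), 5.480976581573486)
1438 ((0.48649317026138306, 0.21639733016490936), 0.034950289875268936) ((0.4874822199344635, 0.21637119352817535), (0.009683001786470413, 0.06962891668081284), 2.4108431339263916)
[322.33866506 271.85456542]
[324 204]
```

View pics/c4.png

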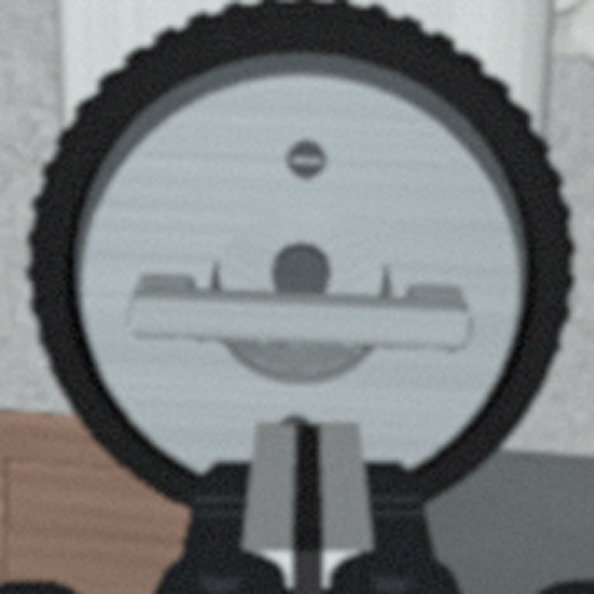

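The bar now lies at −87.6°, so the notch is at 182.4° against the marker's 183.3°, within the 2 mm play. Screw and bar are symmetric about the marker line. Now I press on the bar's middle.

```bash
python3 -m inch '[{"slide":[-0.36,-0.22,3],"turn":0,"grip":0},{"slide":[-0.36,-0.22,6],"turn":0,"grip":0},{"slide":[-0.36,-0.22,7.5],"turn":0,"grip":0},{"slide":[-0.36,-0.22,7.7],"turn":0,"grip":0},{"slide":[-0.36,-0.22,7.7],"turn":0,"grip":0}]'; python3 -m inch '[{"slide":[0,0,0.2],"turn":0,"grip":0},{"slide":[0,0,0.4],"turn":0,"grip":0},{"slide":[0,0,0.4],"turn":0,"grip":0}]'
```

```text
time: 7.5
eef_pos: [0.4879, 0.2165, 0.2016]
tcp_rot: [0.999, 0.042, -0.001, 0.0]
contact_force: [0.6, 0.4, -0.3]
opening: -0.002
finger_force: 0.0
time: 7.8
eef_pos: [0.4883, 0.2169, 0.1991]
tcp_rot: [0.999, 0.042, 0.001, -0.0]
contact_force: [1.1, 0.9, -0.4]
opening: -0.002
finger_force: 0.0
```

```bash
python3 -m inch '[{"slide":[0,0,0.15],"turn":0,"grip":0},{"slide":[0,0,0.3],"turn":0,"grip":0},{"slide":[0,0,0.3],"turn":0,"grip":0}]'; python3 -m inch '[{"slide":[0,0,0.1],"turn":0,"grip":0},{"slide":[0,0,0.2],"turn":0,"grip":0},{"slide":[0,0,0.2],"turn":0,"grip":0}]'
```

```text
time: 8.1
eef_pos: [0.4881, 0.2168, 0.1958]
tcp_rot: [0.999, 0.042, 0.0, -0.0]
contact_force: [0.4, 0.5, 2.1]
opening: 0.004
finger_force: 0.9
time: 8.4
eef_pos: [0.4882, 0.2169, 0.1946]
tcp_rot: [0.999, 0.042, 0.0, -0.0]
contact_force: [-2.0, 0.2, 5.4]
opening: -0.002
finger_force: 2.7
```

```bash
python3 -m inch '[{"slide":[0,0,0.1],"turn":0,"grip":0},{"slide":[0,0,0.2],"turn":0,"grip":0},{"slide":[0,0,0.2],"turn":0,"grip":0}]'; python3 -m inch '[{"slide":[0,0,0.1],"turn":0,"grip":0},{"slide":[0,0,0.2],"turn":0,"grip":0},{"slide":[0,0,0.2],"turn":0,"grip":0}]'
```

```text
time: 8.7
eef_pos: [0.4882, 0.2169, 0.1927]
tcp_rot: [0.999, 0.042, 0.0, -0.0]
contact_force: [-2.3, -0.3, 5.6]
opening: -0.002
finger_force: 2.8
time: 9.0
eef_pos: [0.4882, 0.2169, 0.1907]
tcp_rot: [0.999, 0.042, 0.0, -0.0]
contact_force: [-1.8, 0.7, 4.7]
opening: -0.001
finger_force: 2.8
```

Going down at about 5 N, so the notch is over the pin.

```bash
python3 -m inch '[{"slide":[0,0,0.1],"turn":0,"grip":0},{"slide":[0,0,0.2],"turn":0,"grip":0},{"slide":[0,0,0.2],"turn":0,"grip":0}]'; python3 -m inch '[{"slide":[0,0,0.1],"turn":0,"grip":0},{"slide":[0,0,0.15],"turn":0,"grip":0},{"slide":[0,0,0.15],"turn":0,"grip":0}]'
```

```text
time: 9.3
eef_pos: [0.4882, 0.2169, 0.1887]
tcp_rot: [0.999, 0.042, 0.0, -0.0]
contact_force: [-1.9, -0.6, 6.6]
opening: -0.005
finger_force: 2.8
time: 9.6
eef_pos: [0.4882, 0.2169, 0.1875]
tcp_rot: [0.999, 0.042, 0.0, -0.0]
contact_force: [-2.4, -1.0, 6.2]
opening: -0.001
finger_force: 3.4
```

```bash
python3 -m inch '[{"slide":[0,0,0.05],"turn":0,"grip":0},{"slide":[0,0,0.05],"turn":0,"grip":0}]'; python3 -m inch '[{"slide":[0,0,0.05],"turn":0,"grip":0},{"slide":[0,0,0.05],"turn":0,"grip":0}]'
```

```text
time: 9.8
eef_pos: [0.4882, 0.2169, 0.1875]
tcp_rot: [0.999, 0.043, 0.0, 0.0]
contact_force: [-3.1, -0.5, 8.0]
opening: -0.001
finger_force: 4.3
time: 10.0
eef_pos: [0.4882, 0.2169, 0.1875]
tcp_rot: [0.999, 0.043, 0.0, 0.0]
contact_force: [-3.6, -1.0, 10.5]
opening: -0.0
finger_force: 5.1
```

```bash
python3 -m inch '[{"slide":[0,0,0.05],"turn":0,"grip":0},{"slide":[0,0,0.1],"turn":0,"grip":0},{"slide":[0,0,0.1],"turn":0,"grip":0}]'; python3 -m inch '[{"slide":[0,0,-0.3],"turn":0,"grip":0},{"slide":[0,0,-1],"turn":0,"grip":0},{"slide":[0,0,-4],"turn":0,"grip":0},{"slide":[0.3,0,-9],"turn":0,"grip":0},{"slide":[0.3,0,-9],"turn":0,"grip":0},{"slide":[0.3,0,-9],"turn":0,"grip":0}]'
python3 - <<'E'
from h import *
im,d,K,W=shot("wrist","w5.png"); P=pts(d,K,W); r=np.hypot(*(P[...,:2]-C).transpose(2,0,1))
q=P[(P[...,2]>.183)&(P[...,2]<.20)&(r<.04)]; print(np.median(q[:,2]),cv2.minAreaRect(q[:,:2].astype(np.float32)))
for lo,hi in((.024,.028),(.035,.042),(.056,.062)):
    print(lo,np.median(P[(r>lo)&(r<hi)&(P[...,0]>.49)][:,2]))
z=np.load("pics/s1.png.npz"); n=shot("scene","s5.png"); print((abs(n[0].astype(int)-z["im"]).max(-1)>60)[140:260,250:385].sum())
cv2.imwrite("pics/c5.png",np.hstack([z["im"][140:280,240:390],n[0][140:280,240:390]]).repeat(2,0).repeat(2,1)[:,:,::-1])
E
```

```text
time: 10.3
eef_pos: [0.4883, 0.2169, 0.1874]
tcp_rot: [0.999, 0.043, 0.0, 0.0]
contact_force: [-6.2, -1.2, 14.3]
opening: 0.001
finger_force: 6.9
time: 10.9
eef_pos: [0.4917, 0.2172, 0.2755]
tcp_rot: [0.999, 0.042, 0.002, -0.0]
contact_force: [0.7, 0.2, -1.0]
opening: -0.003
finger_force: 0.0
0.18687826116418038 ((0.4874706566333771, 0.2166481763124466), (0.009499471634626389, 0.06938181072473526), 2.4701287746429443)
0.024 0.35367132118788275
0.035 0.3445858258468807
0.056 0.17056282901266429
1299
```

View pics/w5.png

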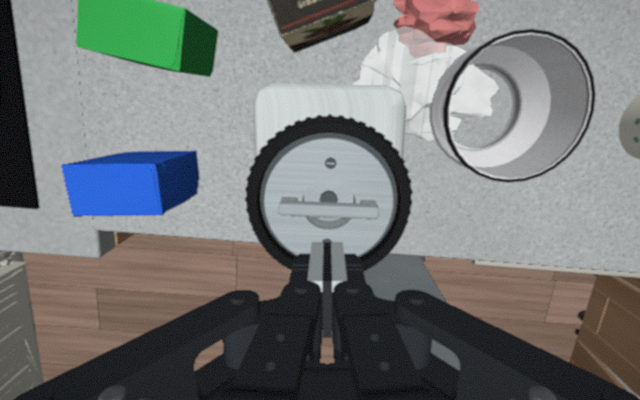

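View pics/c5.png

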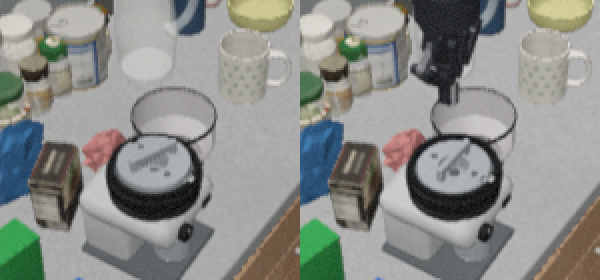

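The bar top is at 0.187 m (home is 0.1875), and the flange sits inside the collar. The hopper, mug and box are where they were, and the robot is clear of everything. Handing in.

```bash
python3 -c "
from plant import ctrl
print(ctrl.sign_off())"
```

```text
the job is handed in; nothing more can be done
None
```

The carrier is turned so its notch stands over the pin and pressed fully home (bar top measured at 187 mm), with about 16 N the highest force read; the hopper, mug and coffee box are where they were, and the job was handed in at about 11 s.

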